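# Lock the pottery turntable with its pin

### The job

Lock the pottery turntable: turn its wheel by the black post until the hole in the wheel's ear lies over the hole in the yellow bracket, then take the red-handled locking pin from the wooden rack and push it down through both holes until its flange rests on the ear. Let go of it there.

Things in the scene. Friction and masses are not known exactly. Their poses are not given: they have to be found in the camera images.
- bracket_hole (a point): Centre of the mouth (top) of the upright 32 mm through-hole in the turntable's fixed yellow bracket, 46 mm above the table; ring 50 mm across, 28 mm high, open below. Own x is level and points away from the wheel's axis, which stands 105 mm back along -x. The wheel's ear, a ring 50 mm across with a 32 mm hole 105 mm from that axis, passes just over it; ear top 59 mm above the table
- wheel (a joint): Angle of the aluminium wheel (170 mm across, top 60 mm above the table; low tile at its centre, to 67 mm) about its upright axis, rad, positive anticlockwise from above. 0: ear's hole exactly over the bracket's. Starts at 0.5 to 1.2, turns lightly (about 1 N at the post), stays where left, stops at -1.6 and 1.6. The pin passes within about 0.15 of 0
- handle_post (a point): Black upright post fixed on the wheel and turning with it: 20 mm in diameter, 60 to 105 mm above the table, 70 mm from the wheel's axis, on the side opposite the ear. This point lies on the post's axis, 85 mm above the table
- pin_grip (a point): Centre of the pin's upright red handle (24 mm thick, 50 mm long; z up). Below it a steel flange 52 mm wide, underside 30 mm below this point; 14 mm shank, its last 18 mm tapered, tip 76 mm below. 0.1 to 0.15 kg. Stands loose in a fixed wooden rack 225 x 64 x 55 mm, 75 mm or more from a pale wooden stamp and a green cutter, 67 mm above the rack at most. Flange on ear: this point 89 mm above table
Not all that is in view belongs to the job. Of the things that look like the part that bears bracket_hole, the smaller one is meant. What is shaped like the part that bears pin_grip but blue is not meant.

How it is judged:
By the outcome, as a careful person would: the job done as asked, in the order asked, and still so for the second after the job is handed in, with the robot touching nothing.
It also fails if it takes over 51 s, if anything falls off the work surface, if the arm or the gripper's body presses on something with over 40 N, if the wrist force passes 120 N, or if a joint passes its speed limit or range.

### The arm

A 6-joint arm with a two-finger parallel gripper is mounted at the origin on the work surface. World frame = base frame: x ahead of the robot, y to its left, z up, the work surface at z = 0. Lengths are in m, angles in degrees, forces in N, time in s.
With the tool pointing down it reaches from about 0.35 to 0.875 m from the base axis. Payload 4.2 kg.
Tool frame: the origin (TCP) lies midway between the tips of the shut fingers; the grasp point (between the pads) lies 19 mm behind it (hold_point_z is the z of the grasp point in the tool frame, in m); z points along the fingers, y is the direction in which the jaws open and shut (so a half turn about z gives the same grasp; the last joint's range is limited). The gripper opens to 87 mm and grips with 3 to 60 N. Pads are 19 mm wide; open, the fingers measure 117 mm over their backs; the gripper's body (75 mm by 190 mm) begins 51 mm behind the grasp point.
Start: joints at [-55.657, 22.042, 0.453, 0, -68.411, -14.817], TCP at [0.209, -0.589, 0.223] pointing down, gripper open.
Joint ranges: [-179.83, 179.83], [-69.29, 118.12], [-61.27, 80.66], [-181.25, 117.63], [-171.15, -9.14], [-177.46, 177.46]. Speed limits (degrees/s): [159.86, 159.86, 180, 180, 180, 180].

### API

Orientations are given as a 3x3 rotation matrix whose columns are the frame's x, y, z axes.
In Python, from station import * gives the robot as it stands. The module is installed in compiled form; this text tells all that it offers.
- The arm moves only by the tool jog_arm, never from a script. Its argument "moves" is a list of rows, each a list of 7 numbers: the closure, from -1 (fully open) to 1 (shut), then the shift along the tool's x, y, z in m, then the turn, a rotation vector about the tool's x, y, z in rad. In form: [[gripper, x, y, z, wx, wy, wz], ...]. A call has exactly 10 rows; each row is the pose to reach, as a shift and turn from the pose commanded when the call began, along the tool's axes at that moment; what a row does not reach only later rows make up. A row lasts 1/12 s, in which the tool goes at most 41.7 mm and 7.16 degrees, less where a joint would pass 70% of its speed; a pose out of reach is approached as far as the arm can. A call with a gripper value outside its range is refused whole. The fingers move at their own pace and stop on an object; the grip force is fixed at half the most. Time passes only in rows, so rows that repeat a pose let the fingers close, or fill a call up. It gives the time, the measured TCP pose, the force and the opening at its end, in the units of the state.
- sense(): the state, without advancing time (a new reading comes with each control period).
- capture(name): name is "scene" or "top" or "wrist"; returns a dict with "frame" (384x512x3 uint8, red, green, blue), "fov_y" (degrees; the focal length in pixels is half the picture's height over the tangent of half this angle, whatever the lens; pixels are square), "cx", "cy" (the principal point, pixels), "world_from_camera" (4x4, takes a point from camera to world coordinates). Camera axes: x right, y down, z forward; pixel columns grow to the right and rows downward; lengths in m; the calibration is good to about 2 mm. A picture is of the moment at which its call begins. There is no depth.
- finish_job(): hands the job in, once; it reports no verdict.
The state is a dict: "time_s": time; "joints": joint angles; "joint_velocities": joint speeds; "effort": joint torques, N m; "tcp_pos": TCP position; "ee_rot": TCP orientation; "wrist_force": force on the tool from outside, world axes, zero at the start; "moment": the same for the moment, N m; "gripper_width": opening from 0.0 (shut) to 1.0 (fully open).
Only numpy, scipy, OpenCV 4.12 (cv2) and the standard library are available. Lean on these libraries where they do the work, as an engineer would, in place of code of your own. Each camera call takes 0.05 s, during which the arm holds its last target.

## Working session

There is one attempt and no reset: what is moved stays moved. The work goes in short steps, Python scripts to look and compute and a tool call to move; the robot and the scene stay as the last step left them, time stands still between calls to the robot, and variables do not carry over. Pictures are saved under pics/ and viewed, and the job is handed in when it is done.

Besides the shell and the picture viewer there is one more tool, called after ">>>" by a JSON object that holds its "op" and its "data". jog_arm: Moves the arm, as the interface text tells. Its arguments: {"type":"object","properties":{"moves":{"type":"array"}},"required":["moves"]}

```bash
mkdir -p pics; cat > h.py <<'E'
from station import *
import numpy as np, cv2
def grab(n,f):
    c=capture(n); cv2.imwrite('pics/'+f+'.png',cv2.cvtColor(c['frame'],cv2.COLOR_RGB2BGR)); np.savez('pics/'+f+'.npz',**c); return c
def load(f): return dict(np.load('pics/'+f+'.npz'))
def ray(c,u,v):
    h=c['frame'].shape[0]; f=h/2/np.tan(np.radians(float(c['fov_y']))/2)
    T=c['world_from_camera']; d=T[:3,:3]@np.array([(u-c['cx'])/f,(v-c['cy'])/f,1]); return T[:3,3],d
def plane(c,u,v,z):
    o,d=ray(c,u,v); return o+d*(z-o[2])/d[2]
def proj(c,p):
    h=c['frame'].shape[0]; f=h/2/np.tan(np.radians(float(c['fov_y']))/2)
    T=c['world_from_camera']; q=T[:3,:3].T@(np.array(p)-T[:3,3]); return f*q[0]/q[2]+c['cx'],f*q[1]/q[2]+c['cy']
E
python3 - <<'E'
from h import *
print(sense())
for n in ['scene','top','wrist']:
    c=grab(n,n+'0'); print(n,c['fov_y'],c['cx'],c['cy'],c['world_from_camera'].round(3).tolist())
E
```

```text
{'time_s': 0.0, 'joints': array([-5.56572445e+01,  2.20905151e+01,  3.80509447e-01, -2.86618816e-02,
       -6.84099483e+01, -1.48153139e+01]), 'joint_velocities': array([ 0.07825013,  0.02494512, -0.04466664, -0.01783101, -0.0466998 ,
       -0.08030979]), 'effort': array([-6.23968790e-04, -3.90669322e+01,  1.87405998e+01,  4.21986446e+00,
        1.09916952e-02, -1.88944755e-04]), 'tcp_pos': array([ 0.20872019, -0.58849155,  0.22146802]), 'ee_rot': array([[-9.42543147e-01, -3.34083494e-01, -7.96996731e-04],
       [-3.34084433e-01,  9.42541048e-01,  1.99100379e-03],
       [ 8.60406311e-05,  2.14287118e-03, -9.99997700e-01]]), 'wrist_force': array([0.5420941 , 0.0667927 , 0.33532734]), 'moment': array([ 0.02782034, -0.02678877, -0.0293309 ]), 'gripper_width': 0.9979747606160216}
scene 52.76709979944609 258.1706750143664 189.4655706297902 [[0.114, 0.722, -0.683, 1.058], [0.993, -0.079, 0.083, -0.013], [0.006, -0.688, -0.726, 0.764], [0.0, 0.0, 0.0, 1.0]]
top 43.767363310825296 259.1759806705235 188.294486629123 [[-0.005, -0.998, 0.058, 0.349], [-1.0, 0.004, -0.01, 0.08], [0.01, -0.058, -0.998, 1.194], [0.0, 0.0, 0.0, 1.0]]
wrist 60.824608032897515 260.7808712939584 192.8057484919314 [[-0.334, 0.901, 0.276, 0.133], [0.943, 0.319, 0.099, -0.615], [0.001, 0.293, -0.956, 0.384], [0.0, 0.0, 0.0, 1.0]]
```

View pics/scene0.png

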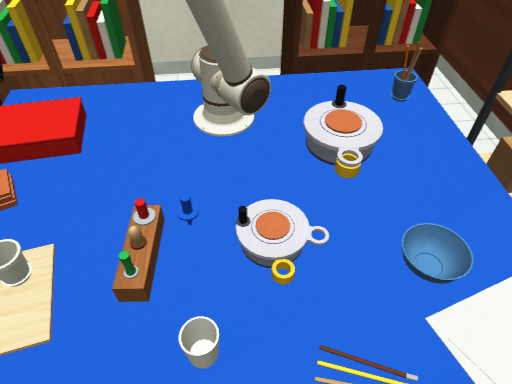

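View pics/top0.png

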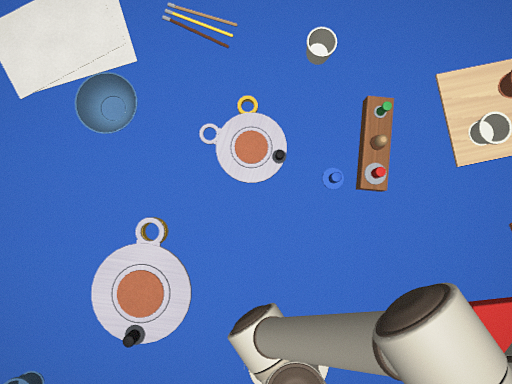

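View pics/wrist0.png

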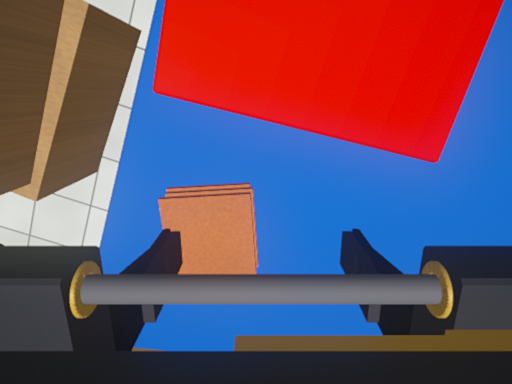

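```bash
cat > m.py <<'E'
from h import *
def blob(c,lo,hi,box):
    hsv=cv2.cvtColor(c['frame'],cv2.COLOR_RGB2HSV); m=cv2.inRange(hsv,np.array(lo),np.array(hi))
    k=np.zeros_like(m); x0,y0,x1,y1=box; k[y0:y1,x0:x1]=m[y0:y1,x0:x1]
    cs,_=cv2.findContours(k,cv2.RETR_EXTERNAL,cv2.CHAIN_APPROX_NONE); q=max(cs,key=cv2.contourArea)
    return q,cv2.minEnclosingCircle(q),(cv2.fitEllipse(q) if len(q)>5 else None)
E
python3 - <<'E'
from m import *
t=load('top0'); s=load('scene0')
for nm,lo,hi,bt,bs,z in [('tile',(3,100,80),(14,220,255),(225,120,280,175),(240,195,310,250),.067),
 ('brk',(18,150,100),(35,255,255),(230,90,262,118),(265,250,300,290),.046),
 ('post',(0,0,0),(180,255,60),(268,145,292,168),(232,200,255,228),.105),
 ('red',(0,170,100),(4,255,255),(362,160,392,185),(130,195,152,218),.110)]:
  for n,c,b in (('top',t,bt),('scene',s,bs)):
    q,ci,e=blob(c,lo,hi,b); print(nm,n,np.round(ci[0],1),round(ci[1],1),np.round(e[0],1),np.round(e[1],1),plane(c,*e[0],z).round(4))
# crops
for n,c,b in (('t1',t,(195,85,405,200)),('s1',s,(110,180,340,300))):
    f=c['frame'][b[1]:b[3],b[0]:b[2]]; f=cv2.resize(f,None,fx=3.4,fy=3.4,interpolation=cv2.INTER_CUBIC); cv2.imwrite('pics/%s.png'%n,f[:,:,::-1])
E
```

```text
tile top [250.6 146.5] 16.4 [250.7 146.5] [31.6 31.7] [0.5129 0.0875 0.067 ]
tile scene [272.5 224. ] 16.8 [272.4 225.1] [26.6 33.2] [0.5176 0.0864 0.067 ]
brk top [247.2 105.4] 9.9 [247. 105.] [16.8 17.7] [0.6175 0.0963 0.046 ]
brk scene [281.3 271. ] 13.2 [282.4 270.8] [22.1 25.2] [0.626  0.0934 0.046 ]
post top [279.1 154.8] 5.2 [279.3 154.6] [ 8.3 10. ] [0.4886 0.0218 0.105 ]
post scene [243.  214.5] 8.7 [242.5 215.3] [ 7.8 19. ] [0.5128 0.0194 0.105 ]
red top [380. 171.] 5.1 [379.7 171.3] [8.6 9.5] [ 0.4487 -0.2069  0.11  ]
red scene [141.4 208.3] 9.9 [140.7 207.7] [ 8.4 21.8] [ 0.4703 -0.2039  0.11  ]
```

View pics/t1.png

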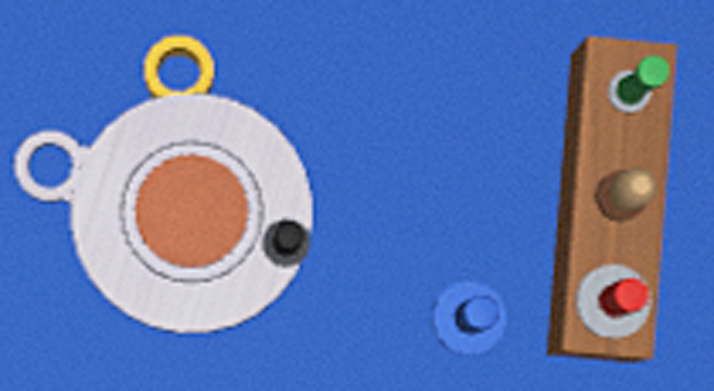

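View pics/s1.png

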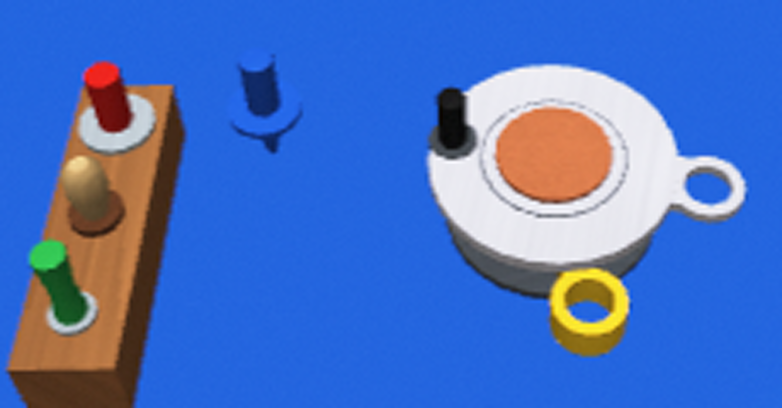

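Candidates: pin — red (378,172 in top view), blue (334,178), green cutter (387,106), wooden stamp (379,141); bracket/wheel — small one (247,104)/(251,147), large one (151,231)/(140,293). The pin I want is the red one. The small wheel measures about 166 mm, so it is the 170 mm one. The crops confirm both choices.

```bash
cat >> h.py <<'E'
def tool(p,yaw=None):
    """shift in tool axes to reach TCP p (world); yaw= desired yaw (deg) of tool x"""
    s=sense(); R=s['ee_rot']; d=R.T@(np.array(p)-s['tcp_pos'])
    y=np.degrees(np.arctan2(R[1,0],R[0,0])); print('tcp',s['tcp_pos'].round(4),'yaw',y.round(2),'t',round(s['time_s'],2),'F',s['wrist_force'].round(1),'w',round(s['gripper_width'],3))
    print('shift',d.round(4),'dist',np.linalg.norm(d).round(3), 'wz',None if yaw is None else np.radians(-(((yaw-y)+180)%360-180)).round(3))
E
python3 - <<'E'
from m import *
t=load('top0'); s=load('scene0')
def tri(a,b):
    o1,d1=ray(t,*a);o2,d2=ray(s,*b); k=np.linalg.lstsq(np.c_[d1,-d2],o2-o1,rcond=None)[0]; p,q=o1+k[0]*d1,o2+k[1]*d2; return ((p+q)/2).round(4),np.linalg.norm(p-q).round(4)
print('tile',tri((250.7,146.5),(272.4,225.1)))
print('post scene .085',plane(s,242.5,215.3,.085))
print('red scene .085',plane(s,140.7,207.7,.085),'top',plane(t,379.7,171.3,.1))
print('flange top',plane(t,375.3,173.5,.06))
tool((.488,.021,.2),-110.5)
E
```

```text
tile (array([0.5137, 0.0874, 0.0618]), np.float64(0.0004))
post scene .085 [0.49625309 0.02029283 0.085     ]
red scene .085 [ 0.44787349 -0.2111485   0.085     ] top [ 0.44957656 -0.20947915  0.1       ]
flange top [ 0.44804494 -0.20942496  0.06      ]
tcp [ 0.2087 -0.5886  0.2217] yaw -160.48 t 0.15 F [-0.5 -0.5 -0.6] w 0.999
shift [-0.4669  0.4813  0.0225] dist 0.671 wz -0.872
```

>>> {"op": "jog_arm", "data": {"moves": [[-1,-0.014,0.0145,0,0,0,-0.03],[-1,-0.037,0.038,0,0,0,-0.08],[-1,-0.061,0.063,0,0,0,-0.12],[-1,-0.085,0.088,0,0,0,-0.16],[-1,-0.109,0.113,0,0,0,-0.2],[-1,-0.133,0.137,0,0,0,-0.24],[-1,-0.157,0.162,0,0,0,-0.29],[-1,-0.181,0.187,0,0,0,-0.34],[-1,-0.205,0.211,0,0,0,-0.39],[-1,-0.229,0.236,0,0,0,-0.44]]}}

```text
time_s: 0.98
tcp_pos: [0.3461, -0.2885, 0.2225]
ee_rot: [[-0.709, -0.705, 0.0], [-0.705, 0.709, 0.0], [-0.0, 0.0, -1.0]]
wrist_force: [0.9, 0.7, -0.2]
gripper_width: 1.0
```

```bash
python3 -c "
from h import *
tool((.488,.021,.19),-110.5)"
```

```text
tcp [ 0.3461 -0.2885  0.2225] yaw -135.14 t 0.98 F [ 0.9  0.7 -0.2] w 1.0
shift [-0.3189  0.1192  0.0325] dist 0.342 wz -0.43
```

>>> {"op": "jog_arm", "data": {"moves": [[-1,-0.032,0.012,0.003,0,0,-0.05],[-1,-0.067,0.025,0.007,0,0,-0.1],[-1,-0.102,0.038,0.01,0,0,-0.15],[-1,-0.138,0.052,0.014,0,0,-0.2],[-1,-0.174,0.065,0.018,0,0,-0.25],[-1,-0.21,0.078,0.022,0,0,-0.3],[-1,-0.245,0.092,0.025,0,0,-0.35],[-1,-0.28,0.105,0.029,0,0,-0.4],[-1,-0.308,0.115,0.032,0,0,-0.43],[-1,-0.319,0.119,0.0325,0,0,-0.43]]}}

```text
time_s: 1.82
tcp_pos: [0.4899, 0.022, 0.1893]
ee_rot: [[-0.348, -0.937, -0.0], [-0.937, 0.348, -0.0], [0.0, 0.0, -1.0]]
wrist_force: [1.2, -1.3, 0.6]
gripper_width: 1.003
```

```bash
python3 -c "
from h import *
c=grab('wrist','wrist1'); grab('top','top1')
for p in [(.488,.021,.105),(.488,.021,.06)]: print(proj(c,p))
tool((.488,.021,.071),-110.5)"
```

```text
(np.float64(262.03904507051635), np.float64(196.00909801087374))
(np.float64(261.88532725362256), np.float64(181.3284893418414))
tcp [0.4891 0.0204 0.1895] yaw -110.5 t 1.92 F [-0.7  0.1 -0.1] w 1.002
shift [-0.0002  0.0011  0.1185] dist 0.118 wz -0.0
```

View pics/wrist1.png

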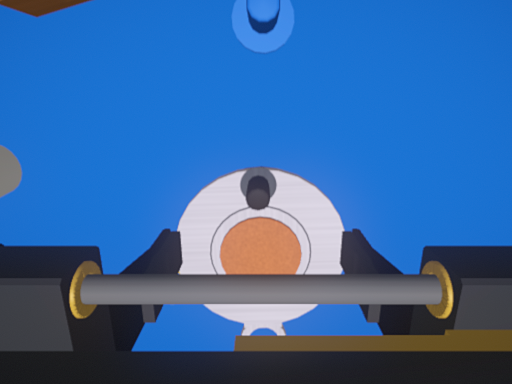

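The wrist view shows the black post between the fingers, cap at (258,200) against a predicted (262,196), which is about 3 mm off. I'll descend and grip.

```bash
python3 -c "
from h import *
c=load('wrist1'); p=plane(c,258,200,.105); print(p, plane(c,258,185,.06)); p[2]=.071; tool(p)"
```

```text
[0.49216805 0.02300226 0.105     ] [0.49260056 0.02304673 0.06      ]
tcp [0.4891 0.0204 0.1895] yaw -110.5 t 1.92 F [-0.7  0.1 -0.1] w 1.002
shift [-0.0036 -0.0021  0.1185] dist 0.119 wz None
```

>>> {"op": "jog_arm", "data": {"moves": [[-1,-0.002,-0.001,0.015,0,0,0],[-1,-0.003,-0.002,0.045,0,0,0],[-1,-0.003,-0.002,0.075,0,0,0],[-1,-0.003,-0.002,0.105,0,0,0],[-1,-0.003,-0.002,0.118,0,0,0],[-1,-0.003,-0.002,0.118,0,0,0],[0,-0.003,-0.002,0.118,0,0,0],[0.5,-0.003,-0.002,0.118,0,0,0],[0.5,-0.003,-0.002,0.118,0,0,0],[0.8,-0.003,-0.002,0.118,0,0,0]]}}

```text
time_s: 2.75
tcp_pos: [0.4925, 0.0212, 0.0735]
ee_rot: [[-0.352, -0.936, 0.003], [-0.936, 0.352, 0.001], [-0.002, -0.002, -1.0]]
wrist_force: [1.0, -0.2, -1.2]
gripper_width: 0.78
```

>>> {"op": "jog_arm", "data": {"moves": [[1,0,0,0,0,0,0],[1,0,0,0,0,0,0],[1,0,0,0,0,0,0],[1,0,0,0,0,0,0],[1,0,0,0,0,0,0],[1,0,0,0,0,0,0],[1,0,0,0,0,0,0],[1,0,0,0,0,0,0],[1,0,0,0,0,0,0],[1,0,0,0,0,0,0]]}}

```text
time_s: 3.58
tcp_pos: [0.4917, 0.0211, 0.072]
ee_rot: [[-0.352, -0.936, 0.0], [-0.936, 0.352, -0.0], [-0.0, -0.0, -1.0]]
wrist_force: [0.1, -0.1, -0.1]
gripper_width: 0.219
```

```bash
python3 - <<'E'
from m import *
t=load('top1')
c=grab('wrist','wrist2'); grab('top','top2'); 
tool((.488,.021,.071))
s=sense(); R=s['ee_rot']; P=s['tcp_pos']
# axis estimate & target rotation
ax=np.array([.5135,.0875]); br=np.array([.6175,.096])
b=np.arctan2(*(br-ax)[::-1]); v=ax-P[:2]; a=np.arctan2(v[1],v[0]); th=a-b
print('r',np.linalg.norm(v),'theta',th,'bearing',np.degrees(b))
for k in range(1,11):
    al=-th*k/10; q=ax-0.0+np.array([[np.cos(al),-np.sin(al)],[np.sin(al),np.cos(al)]])@(-v)
    print((R.T@np.r_[q-P[:2],0]).round(4),(-al).round(3))
E
```

```text
tcp [0.4917 0.0211 0.072 ] yaw -110.62 t 3.68 F [ 0.1 -0.7  0.5] w 0.222
shift [0.0014 0.0034 0.001 ] dist 0.004 wz None
r 0.06984536994641545 theta 1.1723362677714775 bearing 4.67244275538945
[-0.0001  0.0082 -0.    ] 0.117
[-0.0012  0.0163 -0.    ] 0.234
[-0.0032  0.0242 -0.    ] 0.352
[-0.0062  0.0319 -0.    ] 0.469
[-0.01    0.0391 -0.    ] 0.586
[-0.0146  0.0458 -0.    ] 0.703
[-0.02   0.052 -0.   ] 0.821
[-0.0261  0.0575 -0.    ] 0.938
[-0.0328  0.0622 -0.    ] 1.055
[-0.0399  0.0662 -0.    ] 1.172
```

View pics/wrist2.png

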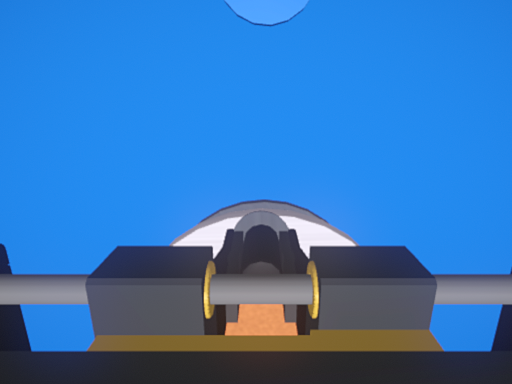

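>>> {"op": "jog_arm", "data": {"moves": [[1,0,0.004,0,0,0,0.058],[1,-0.0001,0.0082,0,0,0,0.117],[1,-0.0005,0.0123,0,0,0,0.176],[1,-0.0012,0.0163,0,0,0,0.234],[1,-0.002,0.0203,0,0,0,0.293],[1,-0.0032,0.0242,0,0,0,0.352],[1,-0.0046,0.0281,0,0,0,0.41],[1,-0.0062,0.0319,0,0,0,0.469],[1,-0.008,0.0355,0,0,0,0.528],[1,-0.01,0.0391,0,0,0,0.586]]}}

```text
time_s: 4.52
tcp_pos: [0.459, 0.0448, 0.072]
ee_rot: [[-0.813, -0.583, 0.001], [-0.583, 0.813, 0.001], [-0.002, -0.0, -1.0]]
wrist_force: [1.6, 0.3, -2.3]
gripper_width: 0.219
```

```bash
cat > arc.py <<'E'
from m import *
tool((.5,.0,.071))
s=sense(); R=s['ee_rot']; P=s['tcp_pos']
ax=np.array([.5135,.0875]); br=np.array([.6175,.096])
b=np.arctan2(*(br-ax)[::-1]); v=ax-P[:2]; a=np.arctan2(v[1],v[0]); th=a-b
print('r',np.linalg.norm(v),'theta',th)
for k in range(1,11):
    al=-th*k/10; q=ax-0.0+np.array([[np.cos(al),-np.sin(al)],[np.sin(al),np.cos(al)]])@(-v)
    print((R.T@np.r_[q-P[:2],0]).round(4),(-al).round(3))
E
python3 arc.py
```

```text
tcp [0.459  0.0448 0.072 ] yaw -144.35 t 4.52 F [ 1.6  0.3 -2.3] w 0.219
shift [-0.0072 -0.0602  0.0011] dist 0.061 wz None
r 0.06922354818920708 theta 0.583908310763607
[ 0.0001  0.004  -0.    ] 0.058
[-0.0001  0.0081 -0.    ] 0.117
[-0.0005  0.0121 -0.    ] 0.175
[-0.0012  0.0161 -0.    ] 0.234
[-0.0021  0.02   -0.    ] 0.292
[-0.0032  0.0239 -0.    ] 0.35
[-0.0045  0.0277 -0.    ] 0.409
[-0.0061  0.0315  0.    ] 0.467
[-0.0078  0.0351  0.    ] 0.526
[-0.0098  0.0386  0.    ] 0.584
```

>>> {"op": "jog_arm", "data": {"moves": [[1,0,0.004,0,0,0,0.058],[1,-0.0001,0.0082,0,0,0,0.117],[1,-0.0005,0.0122,0,0,0,0.176],[1,-0.0012,0.0162,0,0,0,0.234],[1,-0.002,0.0202,0,0,0,0.293],[1,-0.0032,0.0241,0,0,0,0.352],[1,-0.0046,0.0279,0,0,0,0.41],[1,-0.0062,0.0317,0,0,0,0.469],[1,-0.008,0.0353,0,0,0,0.528],[1,-0.0099,0.0388,0,0,0,0.584]]}}

```text
time_s: 5.35
tcp_pos: [0.4448, 0.0823, 0.0721]
ee_rot: [[-0.999, -0.039, 0.002], [-0.039, 0.999, 0.001], [-0.002, 0.001, -1.0]]
wrist_force: [3.5, 0.9, -3.8]
gripper_width: 0.221
```

```bash
python3 arc.py | head -3; python3 - <<'E'
from m import *
for n,b in (('top',(195,85,315,200)),('scene',(210,180,340,300))):
    c=grab(n,n+'3'); f=c['frame'][b[1]:b[3],b[0]:b[2]]; f=cv2.resize(f,None,fx=5,fy=5,interpolation=cv2.INTER_CUBIC); cv2.imwrite('pics/%s3c.png'%n,f[:,:,::-1])
E
```

```text
tcp [0.4448 0.0823 0.0721] yaw -177.79 t 5.35 F [ 3.5  0.9 -3.8] w 0.221
shift [-0.0519 -0.0843  0.0011] dist 0.099 wz None
r 0.06885585065896861 theta -0.005313156163926233
```

View pics/top3c.png

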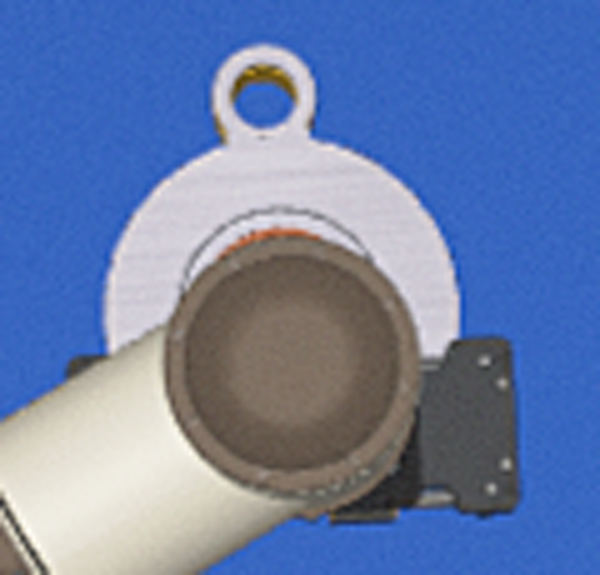

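View pics/scene3c.png

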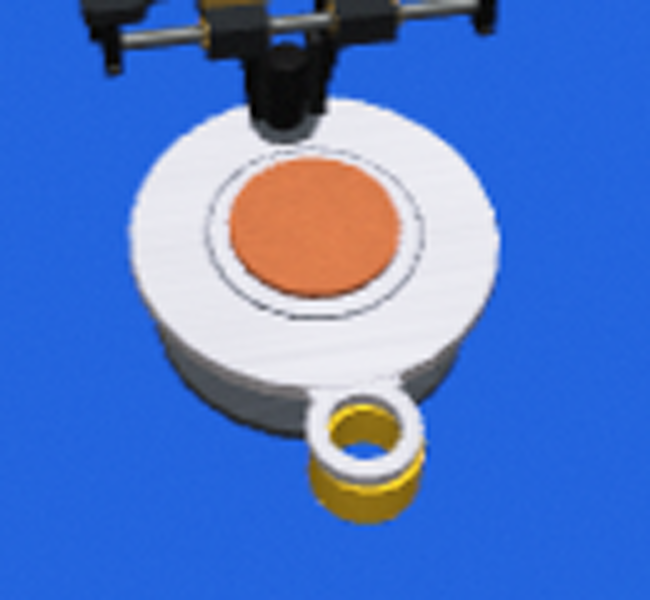

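Both views show the ear's hole (top 248,104; scene 283,266) centred over the yellow ring. Next I release the post and rise.

>>> {"op": "jog_arm", "data": {"moves": [[0.4,0,0,0,0,0,0],[0,0,0,0,0,0,0],[-0.5,0,0,0,0,0,0],[-1,0,0,0,0,0,0],[-1,0,0,0,0,0,0],[-1,0,0,0,0,0,0],[-1,0,0,0,0,0,0],[-1,0,0,-0.015,0,0,0],[-1,0,0,-0.045,0,0,0],[-1,0,0,-0.08,0,0,0]]}}

```text
time_s: 6.28
tcp_pos: [0.4424, 0.0807, 0.1514]
ee_rot: [[-0.999, -0.041, -0.005], [-0.041, 0.999, -0.003], [0.005, -0.002, -1.0]]
wrist_force: [1.3, 0.8, 0.7]
gripper_width: 0.895
```

```bash
python3 - <<'E'
from m import *
t=load('top3'); s=load('scene3')
a,b=(248,104.4),(283.2,265.8)
for c,p in ((t,a),(s,b)): print(plane(c,*p,.059))
o1,d1=ray(t,*a);o2,d2=ray(s,*b); k=np.linalg.lstsq(np.c_[d1,-d2],o2-o1,rcond=None)[0]; print(o1+k[0]*d1,o2+k[1]*d2)
tool((.449,-.209,.19),-178)
E
```

```text
[0.61592    0.09365293 0.059     ]
[0.62202155 0.09507062 0.059     ]
[0.61751618 0.09373637 0.05222498] [0.6179026  0.09608732 0.05234497]
tcp [0.4424 0.0807 0.1514] yaw -177.67 t 6.28 F [1.3 0.8 0.7] w 0.895
shift [ 0.0054 -0.2898 -0.0379] dist 0.292 wz 0.006
```

>>> {"op": "jog_arm", "data": {"moves": [[-1,0.0,-0.012,-0.012,0,0,0],[-1,0.001,-0.04,-0.025,0,0,0],[-1,0.001,-0.075,-0.038,0,0,0],[-1,0.002,-0.11,-0.038,0,0,0],[-1,0.003,-0.147,-0.038,0,0,0],[-1,0.003,-0.184,-0.038,0,0,0],[-1,0.004,-0.22,-0.038,0,0,0],[-1,0.005,-0.256,-0.038,0,0,0],[-1,0.005,-0.28,-0.038,0,0,0],[-1,0.005,-0.29,-0.038,0,0,0]]}}

```text
time_s: 7.12
tcp_pos: [0.4504, -0.2111, 0.1898]
ee_rot: [[-0.999, -0.037, -0.001], [-0.037, 0.999, -0.0], [0.001, -0.0, -1.0]]
wrist_force: [0.3, -0.4, 0.7]
gripper_width: 1.002
```

```bash
python3 - <<'E'
from m import *
c=grab('wrist','wrist4'); print(proj(c,(.449,-.209,.11)),proj(c,(.449,-.209,.06)))
tool((.449,-.209,.07),-178)
c=grab('top','top4')
E
```

```text
(np.float64(262.51310242442594), np.float64(199.16404425441658)) (np.float64(262.2817718410936), np.float64(182.37764954092117))
tcp [ 0.4505 -0.2111  0.1897] yaw -177.86 t 7.17 F [ 0.6 -1.2  0.7] w 1.002
shift [0.0014 0.0022 0.1197] dist 0.12 wz 0.002
```

View pics/wrist4.png

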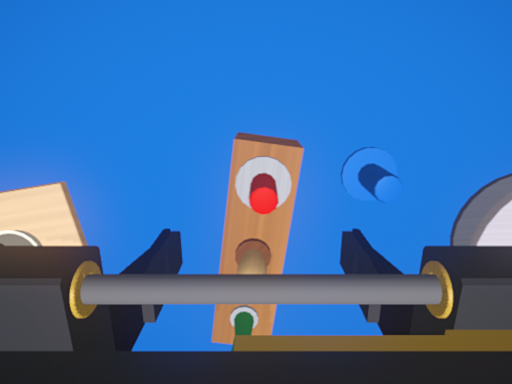

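View pics/top4.png

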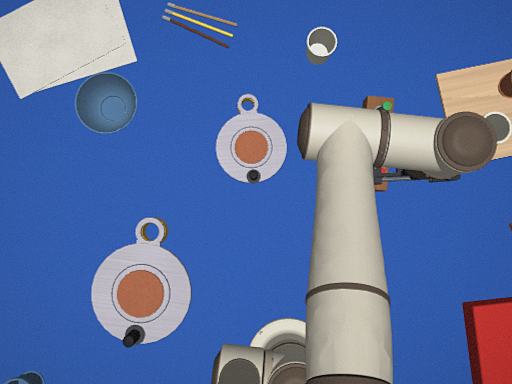

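The wheel stays aligned (top ear at 247,104, post at 253,176). The red pin's cap is at (263,201) and its flange at (263,183), both within 2 mm of prediction. Next: descend and grip.

>>> {"op": "jog_arm", "data": {"moves": [[-1,0,0.001,0.015,0,0,0],[-1,0,0.001,0.045,0,0,0],[-1,0,0.001,0.075,0,0,0],[-1,0,0.001,0.1,0,0,0],[-1,0,0.001,0.115,0,0,0],[-1,0,0.001,0.12,0,0,0],[-1,0,0.001,0.12,0,0,0],[0,0,0.001,0.12,0,0,0],[0,0,0.001,0.12,0,0,0],[0.3,0,0.001,0.12,0,0,0]]}}

```text
time_s: 8.05
tcp_pos: [0.4517, -0.2074, 0.0714]
ee_rot: [[-0.999, -0.041, 0.003], [-0.041, 0.999, -0.0], [-0.003, -0.001, -1.0]]
wrist_force: [0.0, 0.7, -0.0]
gripper_width: 0.855
```

>>> {"op": "jog_arm", "data": {"moves": [[0.6,0,0,0,0,0,0],[1,0,0,0,0,0,0],[1,0,0,0,0,0,0],[1,0,0,0,0,0,0],[1,0,0,0,0,0,0],[1,0,0,0,0,0,0],[1,0,0,0,0,0,0],[1,0,0,0,0,0,0],[1,0,0,0,0,0,0],[1,0,0,0,0,0,0]]}}

```text
time_s: 8.88
tcp_pos: [0.4507, -0.2075, 0.07]
ee_rot: [[-0.999, -0.041, -0.0], [-0.041, 0.999, -0.0], [0.0, -0.0, -1.0]]
wrist_force: [0.4, -0.5, 0.8]
gripper_width: 0.268
```

>>> {"op": "jog_arm", "data": {"moves": [[1,0,0,-0.004,0,0,0],[1,0,0,-0.012,0,0,0],[1,0,0,-0.022,0,0,0],[1,0,0,-0.034,0,0,0],[1,0,0,-0.048,0,0,0],[1,0,0,-0.064,0,0,0],[1,0,0,-0.082,0,0,0],[1,0,0,-0.1,0,0,0],[1,0,0,-0.115,0,0,0],[1,0,0,-0.12,0,0,0]]}}

```text
time_s: 9.72
tcp_pos: [0.4519, -0.2078, 0.1931]
ee_rot: [[-0.999, -0.041, 0.005], [-0.041, 0.999, -0.001], [-0.005, -0.001, -1.0]]
wrist_force: [1.7, -0.5, -0.6]
gripper_width: 0.265
```

```bash
python3 - <<'E'
from m import *
c=grab('scene','scene5'); f=c['frame'][100:340,80:400]; f=cv2.resize(f,None,fx=2.5,fy=2.5,interpolation=cv2.INTER_CUBIC); cv2.imwrite('pics/s5c.png',f[:,:,::-1])
tool((.618,.0945,.19),-178)
E
```

```text
tcp [ 0.4519 -0.2077  0.1928] yaw -177.64 t 9.77 F [ 0.6 -0.1 -0.8] w 0.264
shift [-0.1784  0.2951  0.0034] dist 0.345 wz 0.006
```

View pics/s5c.png

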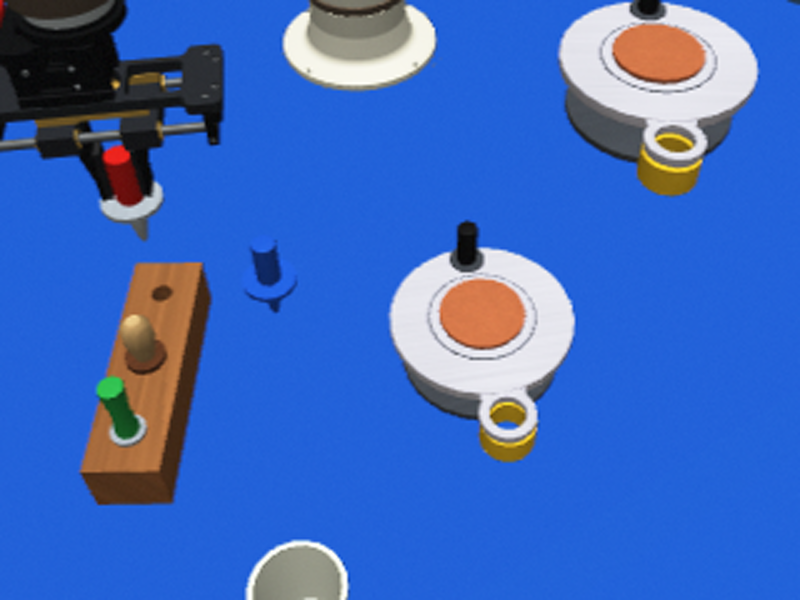

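The pin came out upright and its rack hole is now empty. I'll carry it over the ear.

>>> {"op": "jog_arm", "data": {"moves": [[1,-0.004,0.006,0,0,0,0],[1,-0.012,0.02,0,0,0,0],[1,-0.025,0.041,0,0,0,0],[1,-0.04,0.066,0,0,0,0],[1,-0.055,0.091,0,0,0,0],[1,-0.07,0.116,0,0,0,0],[1,-0.085,0.141,0,0,0,0],[1,-0.1,0.166,0,0,0,0],[1,-0.115,0.19,0,0,0,0],[1,-0.129,0.213,0,0,0,0]]}}

```text
time_s: 10.6
tcp_pos: [0.5707, 0.0125, 0.1883]
ee_rot: [[-0.999, -0.041, -0.003], [-0.041, 0.999, -0.0], [0.003, -0.0, -1.0]]
wrist_force: [1.5, -1.0, -1.5]
gripper_width: 0.265
```

```bash
python3 - <<'E'
from m import *
tool((.618,.0945,.17),-178)
E
```

```text
tcp [0.5707 0.0125 0.1883] yaw -177.64 t 10.6 F [ 1.5 -1.  -1.5] w 0.265
shift [-0.0507  0.08    0.0181] dist 0.096 wz 0.006
```

>>> {"op": "jog_arm", "data": {"moves": [[1,-0.013,0.02,0,0,0,0],[1,-0.025,0.04,0,0,0,0],[1,-0.037,0.058,0,0,0,0],[1,-0.046,0.072,0.003,0,0,0],[1,-0.05,0.079,0.01,0,0,0],[1,-0.05,0.08,0.02,0,0,0],[1,-0.05,0.08,0.03,0,0,0],[1,-0.05,0.08,0.038,0,0,0],[1,-0.05,0.08,0.04,0,0,0],[1,-0.05,0.08,0.04,0,0,0]]}}

```text
time_s: 11.43
tcp_pos: [0.6166, 0.0914, 0.1489]
ee_rot: [[-0.999, -0.04, -0.002], [-0.04, 0.999, -0.001], [0.002, -0.001, -1.0]]
wrist_force: [0.9, 0.3, -0.6]
gripper_width: 0.267
```

```bash
python3 - <<'E'
from m import *
tool((.618,.0945,.074),-178)
for n,b in (('scene',(210,170,370,290)),('top',(190,60,310,150)),('wrist',(0,0,512,384))):
    c=grab(n,n+'6'); k=800//(b[2]-b[0]);f=c['frame'][b[1]:b[3],b[0]:b[2]]; f=cv2.resize(f,None,fx=k,fy=k,interpolation=cv2.INTER_CUBIC); cv2.imwrite('pics/%s6c.png'%n,f[:,:,::-1])
    s=sense()['tcp_pos']
    print(n,'tip',proj(c,s-[0,0,.061]),'hole',proj(c,(.618,.0945,.059)),'flange',proj(c,s-[0,0,.015]))
E
```

```text
tcp [0.6166 0.0914 0.1489] yaw -177.73 t 11.43 F [ 0.9  0.3 -0.6] w 0.267
shift [-0.0017  0.0031  0.0749] dist 0.075 wz 0.005
scene tip (np.float64(281.98520657339856), np.float64(256.1233225556474)) hole (np.float64(282.6336528997939), np.float64(264.2024977231916)) flange (np.float64(283.1588415834156), np.float64(243.05077913047717))
top tip (np.float64(248.55317374212234), np.float64(100.6186807144549)) hole (np.float64(247.64407408811303), np.float64(103.54514321947956)) flange (np.float64(248.30632627210662), np.float64(95.68101746412383))
wrist tip (np.float64(259.89918583226216), np.float64(209.20212384198575)) hole (np.float64(262.8727379373168), np.float64(196.56448075730128)) flange (np.float64(259.6507819266112), np.float64(235.7659341947532))
```

View pics/scene6c.png

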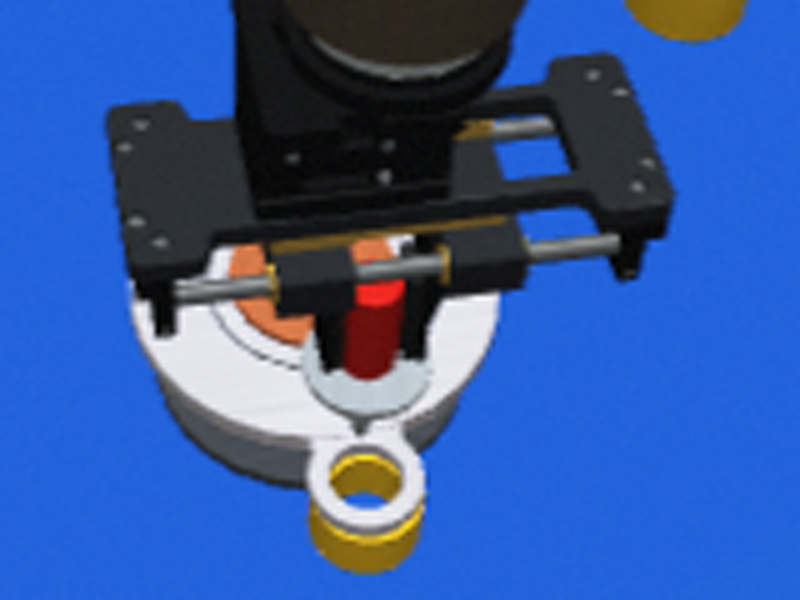

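View pics/wrist6c.png

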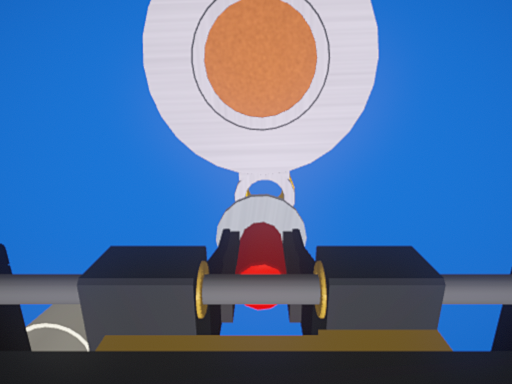

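View pics/top6c.png

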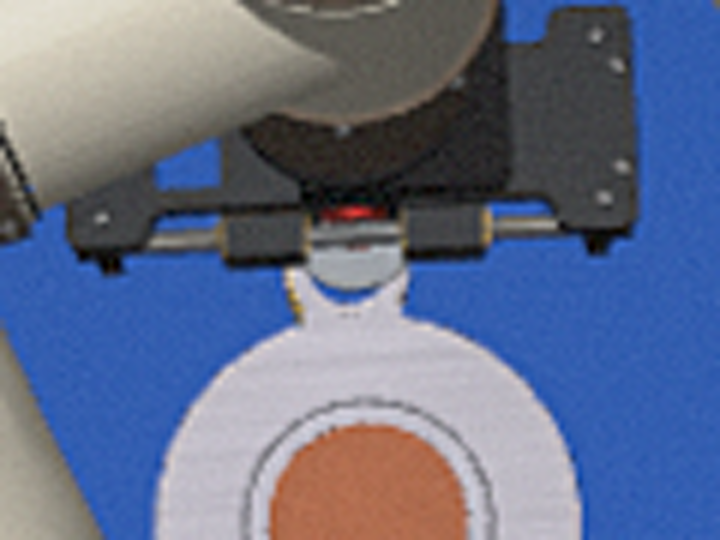

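The scene view shows the tip at (282,256), as predicted, and the ear hole at (283,266). The wrist view puts the ear at u≈265, about 4 mm towards +y. I'll shift the pin by about (+2, +4) mm and lower to just above the ear.

>>> {"op": "jog_arm", "data": {"moves": [[1,-0.001,0.002,0,0,0,0],[1,-0.002,0.004,0.002,0,0,0],[1,-0.002,0.004,0.006,0,0,0],[1,-0.002,0.004,0.011,0,0,0],[1,-0.002,0.004,0.016,0,0,0],[1,-0.002,0.004,0.019,0,0,0],[1,-0.002,0.004,0.02,0,0,0],[1,-0.002,0.004,0.02,0,0,0],[1,-0.002,0.004,0.02,0,0,0],[1,-0.002,0.004,0.02,0,0,0]]}}

```text
time_s: 12.42
tcp_pos: [0.6196, 0.0967, 0.1303]
ee_rot: [[-0.999, -0.041, 0.001], [-0.041, 0.999, 0.0], [-0.001, 0.0, -1.0]]
wrist_force: [-0.1, -1.0, -2.1]
gripper_width: 0.268
```

```bash
python3 - <<'E'
from m import *
tool((.6185,.0955,.074),-178)
for n,b in (('scene',(240,210,340,285)),):
    c=grab(n,n+'7'); k=800//(b[2]-b[0]);f=c['frame'][b[1]:b[3],b[0]:b[2]]; f=cv2.resize(f,None,fx=k,fy=k,interpolation=cv2.INTER_CUBIC); cv2.imwrite('pics/%s7c.png'%n,f[:,:,::-1])
    s=sense()['tcp_pos']
    for p in (s-[0,0,.061],(.6185,.0955,.059)):
        q=proj(c,p); print(q, (q[0]-b[0])*k,(q[1]-b[1])*k)
E
```

```text
tcp [0.6196 0.0967 0.1303] yaw -177.66 t 12.42 F [-0.1 -1.  -2.1] w 0.268
shift [ 0.0012 -0.0012  0.0563] dist 0.056 wz 0.006
(np.float64(284.06094921050783), np.float64(262.06507345750487)) 352.48759368406263 416.5205876600389
(np.float64(283.13672732110507), np.float64(264.35887374856776)) 345.09381856884056 434.8709899885421
```

View pics/scene7c.png

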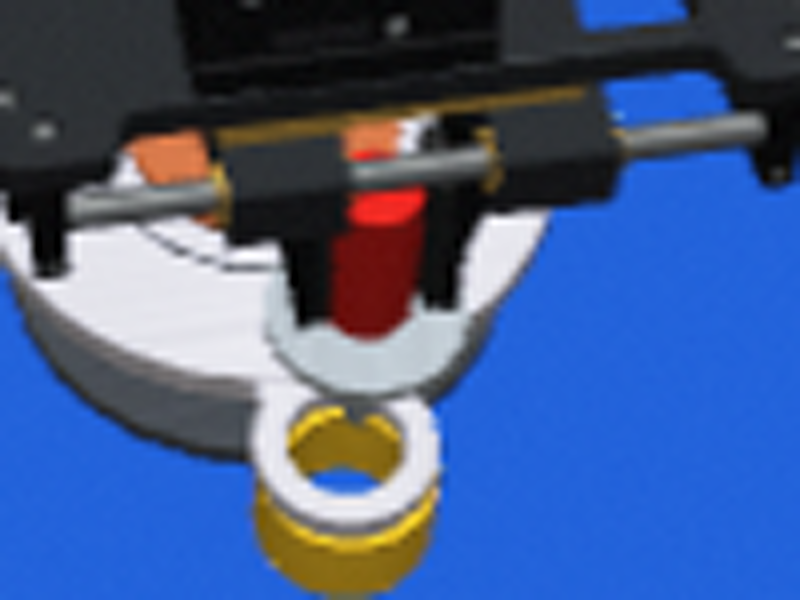

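The tip at (352,415) in the crop projects to within about 1–2 mm of the hole centre (347,447). I'll insert slowly.

>>> {"op": "jog_arm", "data": {"moves": [[1,0,-0.001,0.003,0,0,0],[1,0,-0.001,0.008,0,0,0],[1,0,-0.001,0.013,0,0,0],[1,0,-0.001,0.018,0,0,0],[1,0,-0.001,0.023,0,0,0],[1,0,-0.001,0.028,0,0,0],[1,0,-0.001,0.033,0,0,0],[1,0,-0.001,0.037,0,0,0],[1,0,-0.001,0.04,0,0,0],[1,0,-0.001,0.04,0,0,0]]}}

```text
time_s: 13.3
tcp_pos: [0.619, 0.0955, 0.0891]
ee_rot: [[-0.999, -0.041, -0.001], [-0.041, 0.999, -0.0], [0.001, -0.0, -1.0]]
wrist_force: [-0.2, -0.2, -1.2]
gripper_width: 0.268
```

```bash
python3 - <<'E'
from m import *
tool((.6185,.0955,.074),-178)
E
```

```text
tcp [0.619  0.0955 0.0891] yaw -177.67 t 13.3 F [-0.2 -0.2 -1.2] w 0.268
shift [ 0.0005 -0.      0.0151] dist 0.015 wz 0.006
```

No contact so far. Lowering the last 15 mm.

>>> {"op": "jog_arm", "data": {"moves": [[1,0,0,0.002,0,0,0],[1,0,0,0.004,0,0,0],[1,0,0,0.006,0,0,0],[1,0,0,0.008,0,0,0],[1,0,0,0.01,0,0,0],[1,0,0,0.011,0,0,0],[1,0,0,0.012,0,0,0],[1,0,0,0.013,0,0,0],[1,0,0,0.014,0,0,0],[1,0,0,0.014,0,0,0]]}}

```text
time_s: 14.13
tcp_pos: [0.6193, 0.0956, 0.0758]
ee_rot: [[-0.999, -0.041, -0.0], [-0.041, 0.999, -0.0], [0.0, -0.0, -1.0]]
wrist_force: [0.0, 0.2, -1.9]
gripper_width: 0.266
```

```bash
python3 - <<'E'
from m import *
tool((.6185,.0955,.074),-178)
for n,b in (('scene',(240,210,340,285)),):
    c=grab(n,n+'8'); k=800//(b[2]-b[0]);f=c['frame'][b[1]:b[3],b[0]:b[2]]; f=cv2.resize(f,None,fx=k,fy=k,interpolation=cv2.INTER_CUBIC); cv2.imwrite('pics/%s8c.png'%n,f[:,:,::-1])
E
```

```text
tcp [0.6193 0.0956 0.0758] yaw -177.67 t 14.13 F [ 0.   0.2 -1.9] w 0.266
shift [ 0.0008 -0.0001  0.0018] dist 0.002 wz 0.006
```

View pics/scene8c.png

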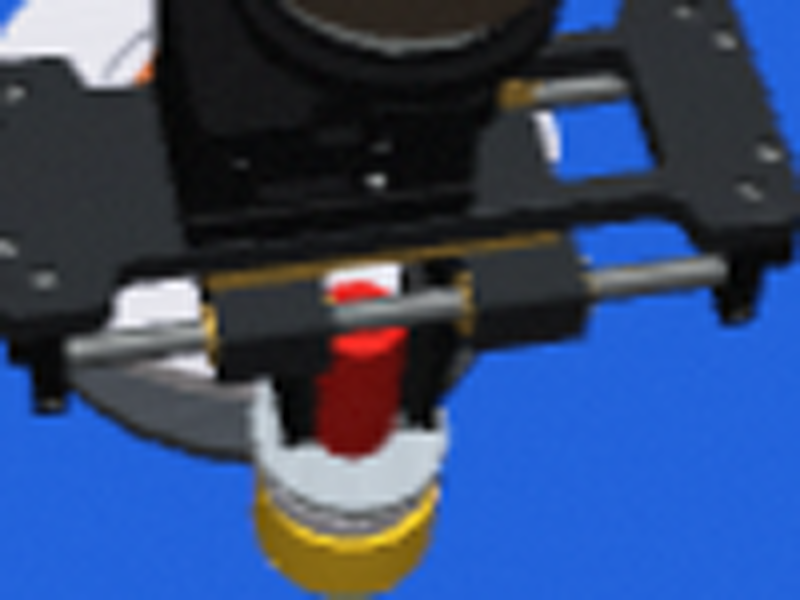

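>>> {"op": "jog_arm", "data": {"moves": [[1,0,0,0.0005,0,0,0],[1,0,0,0.001,0,0,0],[1,0,0,0.0015,0,0,0],[1,0,0,0.002,0,0,0],[1,0,0,0.002,0,0,0],[1,0,0,0.0025,0,0,0],[1,0,0,0.0025,0,0,0],[1,0,0,0.0025,0,0,0],[1,0,0,0.0025,0,0,0],[1,0,0,0.0025,0,0,0]]}}

```text
time_s: 15.02
tcp_pos: [0.6199, 0.0957, 0.0747]
ee_rot: [[-0.999, -0.041, 0.001], [-0.041, 0.999, 0.0], [-0.001, 0.0, -1.0]]
wrist_force: [-1.0, 0.5, 5.5]
gripper_width: 0.263
```

Force rose to about 7 N with z stopped, so the flange is seated. Releasing, then rising.

>>> {"op": "jog_arm", "data": {"moves": [[1,0,0,-0.001,0,0,0],[0.3,0,0,-0.001,0,0,0],[0,0,0,-0.001,0,0,0],[-0.5,0,0,-0.001,0,0,0],[-1,0,0,-0.001,0,0,0],[-1,0,0,-0.001,0,0,0],[-1,0,0,-0.001,0,0,0],[-1,0,0,-0.001,0,0,0],[-1,0,0,-0.001,0,0,0],[-1,0,0,-0.001,0,0,0]]}}

```text
time_s: 15.85
tcp_pos: [0.6195, 0.0957, 0.0745]
ee_rot: [[-0.999, -0.041, -0.0], [-0.041, 0.999, 0.0], [0.0, 0.0, -1.0]]
wrist_force: [-0.2, 0.8, 0.1]
gripper_width: 0.863
```

>>> {"op": "jog_arm", "data": {"moves": [[-1,0,0,-0.008,0,0,0],[-1,0,0,-0.02,0,0,0],[-1,0,0,-0.04,0,0,0],[-1,0,0,-0.065,0,0,0],[-1,0,0,-0.09,0,0,0],[-1,0.01,0,-0.11,0,0,0],[-1,0.03,-0.02,-0.12,0,0,0],[-1,0.05,-0.05,-0.12,0,0,0],[-1,0.07,-0.08,-0.12,0,0,0],[-1,0.08,-0.11,-0.12,0,0,0]]}}

```text
time_s: 16.68
tcp_pos: [0.5419, -0.0184, 0.1958]
ee_rot: [[-0.999, -0.042, 0.001], [-0.042, 0.999, 0.001], [-0.001, 0.001, -1.0]]
wrist_force: [-0.4, -0.3, -0.1]
gripper_width: 1.002
```

```bash
python3 - <<'E'
from m import *
tool((.6185,.0955,.074),-178)
for n,b in (('scene',(240,200,340,285)),('top',(190,60,310,150))):
    c=grab(n,n+'9'); k=700//(b[2]-b[0]);f=c['frame'][b[1]:b[3],b[0]:b[2]]; f=cv2.resize(f,None,fx=k,fy=k,interpolation=cv2.INTER_CUBIC); cv2.imwrite('pics/%s9c.png'%n,f[:,:,::-1])
    for p in ((.6185,.0955,.114),(.6185,.0955,.062)):
        q=proj(c,p); print(n,(q[0]-b[0])*k,(q[1]-b[1])*k)
E
```

```text
tcp [ 0.5419 -0.0184  0.1958] yaw -177.59 t 16.68 F [-0.4 -0.3 -0.1] w 1.002
shift [-0.0812  0.1105  0.1219] dist 0.183 wz 0.007
scene 312.0086722630953 346.08982700990623
scene 302.4800804188861 445.0789683191998
top 284.35469972880384 188.44573159441538
top 286.0418705314015 215.23124763037282
```

View pics/scene9c.png

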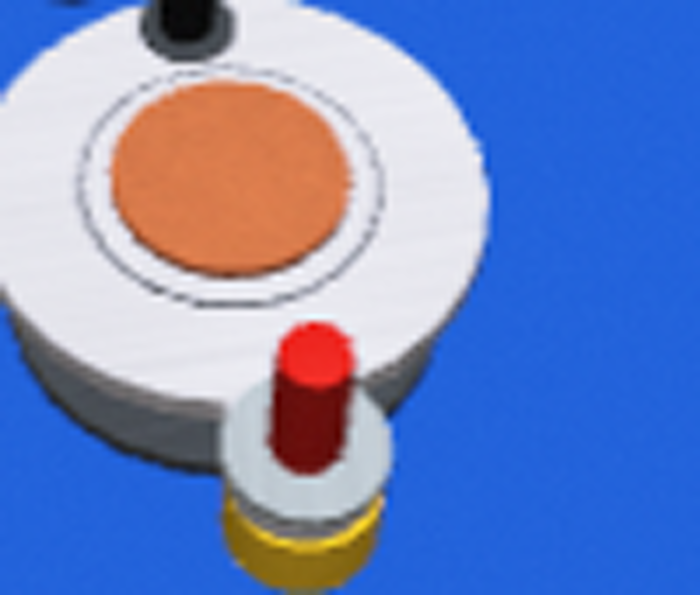

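View pics/scene9.png

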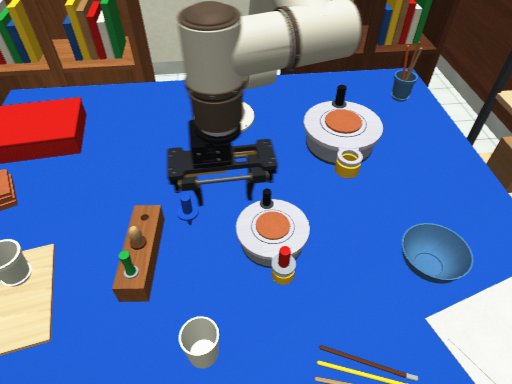

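View pics/top9c.png

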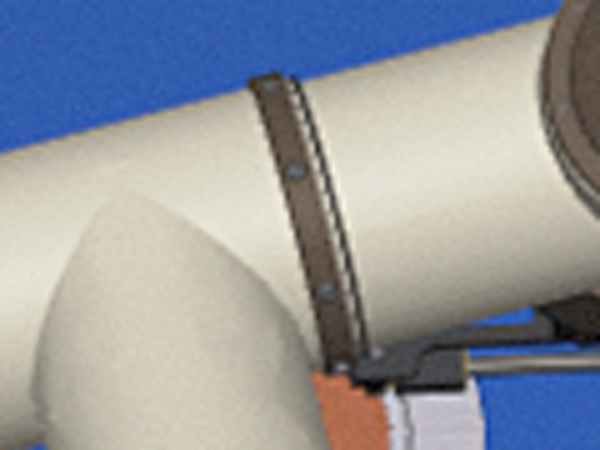

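The pin stands upright with its flange flat on the ear, the fingers are open and clear, and nothing else has moved. I'll let the arm settle, then hand in.

>>> {"op": "jog_arm", "data": {"moves": [[-1,0,0,0,0,0,0],[-1,0,0,0,0,0,0],[-1,0,0,0,0,0,0],[-1,0,0,0,0,0,0],[-1,0,0,0,0,0,0],[-1,0,0,0,0,0,0],[-1,0,0,0,0,0,0],[-1,0,0,0,0,0,0],[-1,0,0,0,0,0,0],[-1,0,0,0,0,0,0]]}}

```text
time_s: 17.62
tcp_pos: [0.544, -0.0174, 0.1945]
ee_rot: [[-0.999, -0.041, -0.0], [-0.041, 0.999, 0.0], [0.0, 0.0, -1.0]]
wrist_force: [-0.8, -0.5, 0.7]
gripper_width: 1.002
```

```bash
python3 -c "
from station import *
print(finish_job())"
```

```text
the job is handed in; nothing more can be done
None
```

I turned the smaller turntable about 1.17 rad by its black post, which put the ear's hole over the yellow bracket's hole. Then I took the red pin from the rack, pushed it down through both holes, let go and backed the arm away. I handed the job in at about 17.6 s of the 51 s allowed.

**Last checks**
- **Seating:** on the final push the wrist force rose by about 7 N and the tool stopped at z = 74.7 mm, against about 74 mm expected for a seated flange.
- **Scene picture after release:** the pin stands upright with its flange flat on the ear, over the bracket. The gripper is fully open and well clear.
- **Disagreement:** the pin's cap appeared about 1.5 px from where I predicted, in line with the roughly 2 px bias seen earlier at the hole.
- **Failed check:** the last top view was blocked by the arm, so the final position rests on the scene camera and the force reading.

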